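# Hold the spring clip gaping around the edge of the pantry stock card

### The arm

A 6-joint arm with a two-finger parallel gripper is mounted at the origin on the work surface. World frame = base frame: x ahead of the robot, y to its left, z up, the work surface at z = 0. Lengths are in m, angles in rad, forces in N, time in s.
With the tool pointing down it reaches from about 0.35 to 0.875 m from the base axis. Payload 15.5 kg.
Tool frame: the origin (TCP) lies between the finger pads; the fingertips stand 8 mm ahead of it and the grasp point (between the pads) lies 11 mm behind it (r.tcp_to_tips is the distance from the TCP to the fingertips, in m); z points along the fingers, y is the line along which they close (so a half turn about z gives the same grasp; the last joint's range is limited). The gripper opens to 85 mm and grips with 20 to 120 N. Pads are 22 mm wide; open, the fingers measure 114 mm over their backs; the gripper's body (76 mm by 85 mm) begins 54 mm behind the grasp point. The pads swing forward as they close: fully open they stand 13 mm farther back than shut.
Start: joints at [-1.24, 0.494, 1.345, -0, 1.302, -0.096], TCP at [0.258, -0.569, 0.239] pointing down, gripper open.
Joint ranges: [-2.91, 2.91], [-0.82, 2.16], [0.22, 2.67], [-1.22, 4.37], [0.12, 2.79], [-3.08, 3.08]. Speed limits (rad/s): [1.89, 1.89, 2.57, 3.01, 3.01, 3.01].

### API

Orientations are given as a unit quaternion [w, x, y, z].
In Python, from rig import r gives the robot as it stands.
- The arm moves only by the tool move_arm, never from a script. Its argument "moves" is a list that holds one entry, the list of rows, each a list of 7 numbers: the turn, a rotation vector about the tool's x, y, z in degrees, then the shift along the tool's x, y, z in mm, then the closure, from 0 (fully open) to 1 (shut). In form: [[[ax, ay, az, x, y, z, hand], ...]]. A call has 1 to 5 rows; each row shifts and turns the commanded pose from where the row before left it, along the tool's axes as they then stand; what a row does not reach is not made up. A row lasts 1/8 s, in which the tool goes at most 62.5 mm and 10.7 degrees, less where a joint would pass 70% of its speed; a pose out of reach is approached as far as the arm can. A call is refused whole if a number of a shift passes 62.5 or a number of a turn 10.7, either way. A call with a gripper value outside its range is refused whole. The fingers move at their own pace and stop on an object; "grip_force" is the grip in N (left out, the last holds). Time passes only in rows, so rows that do not move let the fingers close. It gives the time, the measured TCP pose, the force, the opening and the grip force at its end, in the units of the state.
- r.sense(): the state, without advancing time (a new reading comes with each control period).
- r.snapshot(name): name is "side" or "top"; returns the picture (420x560x3 uint8, blue, green, red); there is no depth.
- r.camera_info(name): a dict with "K" (3x3 intrinsics, pixels), "view" (4x4, takes a point from world to camera coordinates). Camera axes: x right, y down, z forward; pixel columns grow to the right and rows downward; lengths in m; the calibration is good to about 2 mm. A picture is of the moment at which its call begins. camera_info takes no time and is no camera call.
- r.close_job(): hands the job in; it is judged then, once.
The state is a dict: "clock": time; "joints": joint angles; "qd": joint speeds; "joint_torque": joint torques, N m; "eef_pos": TCP position; "orientation": TCP orientation; "wrist_force": force on the tool from outside, world axes, zero at the start; "moment": the same for the moment, N m; "width": finger opening in m; "gripper_force": force on a finger pad.
Only numpy, scipy, OpenCV 4.12 (cv2) and the standard library are available. Lean on these libraries where they do the work, as an engineer would, in place of code of your own. Each camera call takes 0.05 s, during which the arm holds its last target. There are 200 camera calls.

### The job

Pick up the grey spring clip by squeezing its two finger plates and slide it, gaping and level, over the upright edge of the stock card nearer the robot, about half-way up the part showing above the marble foot, gently, until you feel the card's edge come up against the spring barrel in the clip's throat. The job finishes right there with the clip still held: keep it squeezed wide open with one jaw standing clear of the card on each side, so that I can slip the new list in beside the card. Do not shove the stand along, and leave everything else on the shelf where it is.

Things in the scene. Friction and masses are not known exactly. Their poses are not given: they have to be found in the camera images.
- clip: grey plastic sprung bag clip with steel spring barrel, 92 mm long, 32 mm high as it lies on its side (barrel upright), 50 g; starts with its jaws pointing roughly away from the robot. Origin: on the barrel's axis at the underside, z up along the barrel. Frame of its left half: while shut, x runs along the clip from barrel to jaw tips (42 mm ahead), y to the left
- clip_jaw (a joint): opening of the clip, angle between its halves: 0 shut, 0.60 rad fully open (hard stop; finger plates then parallel, 17 mm across their outsides, and in line with the clip; jaw tips gape 25 mm, 40 mm ahead of the barrel's axis). The spring shuts it: the plates give at about 5 N a side near their free ends, fully open takes about 9 N
- clip_barrel (a point): point on the axis of the clip's steel spring barrel (upright cylinder of radius 6 mm, 32 mm high, in the throat between jaws and finger plates) at half its height, 16 mm above the clip's underside. The card's edge meets the barrel when this point is 6 mm short of the edge
- plate_left (a point): middle of the free end of the left finger plate. The two plates are flat, 50 mm long, 3 mm thick, 32 mm high; with the clip shut they splay backwards as a V, 0.30 rad each side, to 48 mm outside width at their ends, 48 mm behind the barrel's axis
- plate_right (a point): the same of the right finger plate
- tip_left (a point): middle of the rolled lip (radius 2.2 mm) at the end of the left jaw
- tip_right (a point): the same of the right jaw
- stand: white stiff stock card, 148 mm long, 3 mm thick, top 126 mm above the shelf, standing on its long side in a loose marble foot 150 mm long, 80 wide, 36 high (1.2 kg in all). Origin: on the shelf below its upright edge nearer the robot, flush with the foot's end; x runs along the card away from that edge, z up. A push of some 5 to 10 N along the card slides it
- card_edge (a point): middle of the card's upright edge nearer the robot, half-way up the part that shows above the foot, 81 mm above the shelf (axes as the stand's)
- flask: bystander: pearl white vacuum flask, 83 mm across, 237 mm tall; origin under its centre
- saucer_low: bystander: lower of two stacked porcelain saucers, 140 mm across, 16 mm tall; origin under its centre
- saucer_top: bystander: upper saucer; origin under its centre
- spice_jar: bystander: glass spice jar with steel cap, 48 mm across, 85 mm tall; origin under its centre
- steel_cup: bystander: steel cup, 72 mm across, 75 mm tall; origin under its centre
- spoon: bystander: steel measuring spoon, 140 mm long, lying between the clip's and the stand's places on the robot's side; origin under its middle
Things that resemble listed ones, but are neither listed nor needed, are in the scene too. Leave any purple look-alike of the stand alone. Of the things that look like the clip, the larger one is meant.

How it is judged:
On the way, in this order (a step that is already met when the one before it is completed fails the run):
1. the clip is off the shelf with its jaws spread (height (world z) of clip above 0.015 m and value of joint clip_jaw above 0.4 rad and contact force between the fingers and clip above 1 N), for 0.2 s.
2. the card's edge comes up against the spring barrel of the gaping clip (value of joint clip_jaw above 0.4 rad and contact force between clip and stand above 0.4 N and x of clip_barrel in the frame of card_edge between -0.009 and -0.003 m and y of clip_barrel in the frame of card_edge between -0.006 and 0.006 m), for 0.02 s.
At the end, for the whole second after the job is handed in: The fingers still squeeze the clip open (0.45 of 0.60 rad or more), barrel axis 3 to 10 mm short of the card's edge (touching: 6), each jaw tip over 6 mm to its side of the card's mid-plane, clip level within 0.2 rad and within 18 mm of half-way up; stand upright, both still (value of joint clip_jaw above 0.45 rad and contact force between the fingers and clip above 1 N and x of clip_barrel in the frame of card_edge between -0.01 and -0.003 m and y of tip_left in the frame of card_edge above 0.006 m and y of tip_right in the frame of card_edge below -0.006 m and z of clip_barrel in the frame of card_edge between -0.018 and 0.018 m and angle between clip's own z axis and vertical below 0.2 rad and angle between stand's own z axis and vertical below 0.05 rad and linear speed of each of clip, stand below 0.02 m/s); the arm keeps its last pose, push and grip.
It fails at once if the stand is shoved along more than 15 mm (distance of stand from where it was at the start of the episode above 0.015 m).
It fails at once if a bystander is moved more than 25 mm (distance of any of flask, saucer_low, saucer_top, spice_jar, steel_cup, spoon from where it was at the start of the episode above 0.025 m).
It also fails if it takes over 40 s, if anything falls off the work surface, if the arm or the gripper's body presses on something with over 40 N, if the wrist force passes 120 N, or if a joint passes its speed limit or range.

## Working session

There is one attempt and no reset: what is moved stays moved. The work goes in short steps, Python scripts to look and compute and a tool call to move; the robot and the scene stay as the last step left them, time stands still between calls to the robot, and variables do not carry over. Pictures are saved under pics/ and viewed, at most 10 in all, crops included, and the job is handed in when it is done.

Besides the shell and the picture viewer there is one more tool, called after "Emit:" by a JSON object that holds its "name" and its "arguments", one argument or row to a line. move_arm: Moves the arm, as the interface text tells. Its arguments: {"type":"object","properties":{"moves":{"type":"array"},"grip_force":{"type":"number"}},"required":["moves"]}

```bash
mkdir -p pics; ls
python3 - <<'E'
from rig import r
import cv2,numpy as np
for n in("side","top"):
    im=r.snapshot(n); cv2.imwrite(f"pics/{n}0.png",im)
    c=r.camera_info(n); print(n,np.round(c["K"],1).tolist(),np.round(c["view"],4).tolist())
s=r.sense(); print(s)
E
```

```text
pics
side [[508.8, 0.0, 285.2], [0.0, 508.8, 211.6], [0.0, 0.0, 1.0]] [[0.9875, -0.1574, 0.0003, -0.5505], [-0.1151, -0.7231, -0.6811, 0.1082], [0.1075, 0.6725, -0.7322, 1.1731], [0.0, 0.0, 0.0, 1.0]]
top [[475.5, 0.0, 279.5], [0.0, 475.5, 219.8], [0.0, 0.0, 1.0]] [[-0.0246, -0.9997, 0.0038, 0.0076], [-0.9949, 0.0241, -0.0979, 0.5384], [0.0977, -0.0062, -0.9952, 1.2496], [0.0, 0.0, 0.0, 1.0]]
{'clock': 0.1, 'joints': array([-1.24051288e+00,  4.94162742e-01,  1.34610288e+00, -4.42122282e-05,
        1.30245355e+00, -9.55223003e-02]), 'qd': array([-0.00035802, -0.00106141, -0.00150898,  0.00167756,  0.00081176,
       -0.00122304]), 'joint_torque': array([ 1.26628413e-03, -8.83581233e+01, -3.84562790e+01, -1.15200378e-04,
        5.17913257e-03,  7.36971128e-05]), 'eef_pos': array([ 0.25803217, -0.56889685,  0.23872251]), 'orientation': array([-5.56887897e-04,  9.77420266e-01,  2.11303826e-01, -8.71290350e-05]), 'wrist_force': array([ 0.3425983 ,  0.7496831 , -0.38945169]), 'moment': array([ 0.02962487, -0.03587834, -0.05513025]), 'gripper_force': 0.0, 'width': 0.08536216484835603}
```

View pics/top0.png

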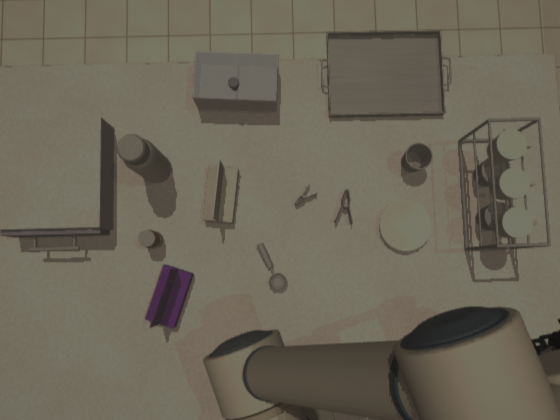

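View pics/side0.png

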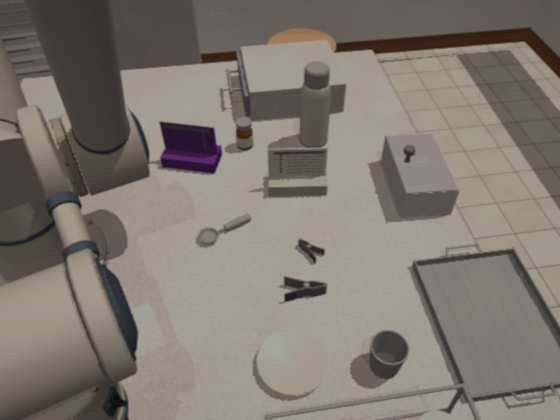

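Two clips: one at top (345,207) / side (304,289), the other at top (306,196) / side (310,250). The first looks larger, which fits the description. The stand is the white one at top (221,193); the purple one at (170,297) is the look-alike. I'll confirm with an enlarged crop.

Run:
```python
import cv2,numpy as np
t=cv2.imread("pics/top0.png");s=cv2.imread("pics/side0.png")
def g(i,x,y,w,h): return cv2.resize(np.clip(i[y:y+h,x:x+w]*1.8,0,255).astype('uint8'),(400,300),interpolation=cv2.INTER_CUBIC)
cv2.imwrite("pics/c0.png",np.vstack([np.hstack([g(t,280,170,80,60),g(t,190,150,80,60+30-30)] ),np.hstack([g(s,265,235,80,60),g(s,255,140,80,60)])]))
```

```text
(no output)
```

View pics/c0.png

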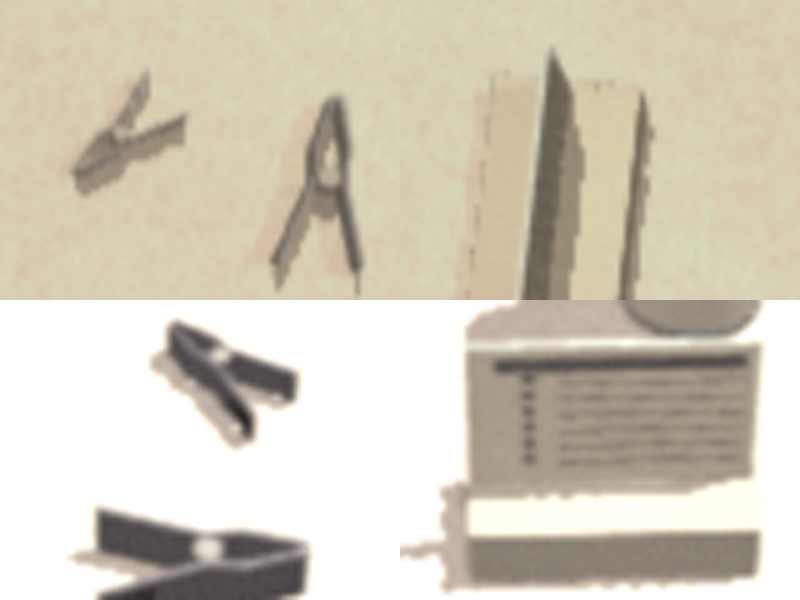

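The right-hand clip (top (345,207)) is the longer one, about 35 px against 25 px. Its jaws point up in the image, away from the robot, so it is the one meant. I still need the near card edge and the near plate end.

Run:
```python
import cv2,numpy as np
t=cv2.imread("pics/top0.png");s=cv2.imread("pics/side0.png")
def g(i,x,y,w,h): return cv2.resize(np.clip(i[y:y+h,x:x+w]*1.6,0,255).astype('uint8'),(400,300),interpolation=cv2.INTER_CUBIC)
cv2.imwrite("pics/c1.png",np.vstack([np.hstack([g(t,195,195,60,45),g(t,320,185,60,45)] ),np.hstack([g(s,275,265,60,45),g(s,255,140,80,60)])]))
```

```text
(no output)
```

View pics/c1.png

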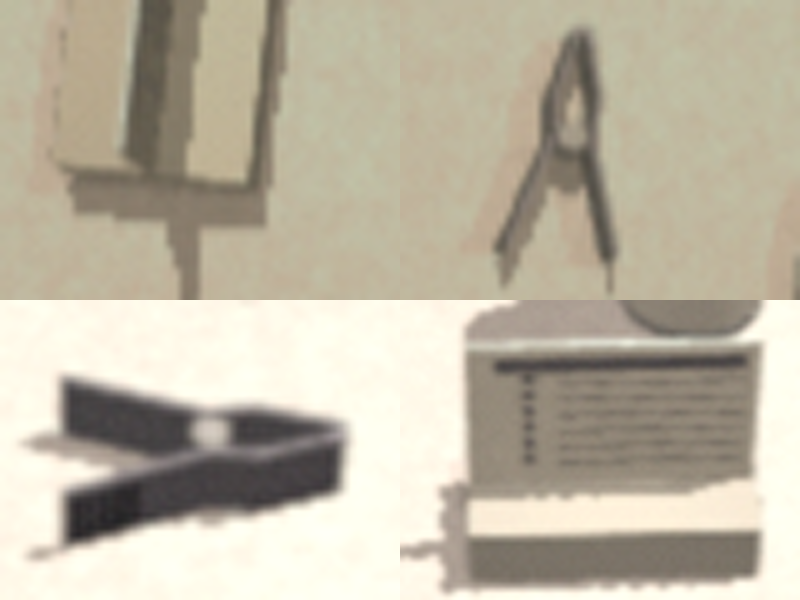

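```bash
cat > h.py <<'E'
import numpy as np,cv2
from rig import r
C={n:r.camera_info(n) for n in("side","top")}
def tri(pt,ps):
    P=[C[n]["K"]@C[n]["view"][:3] for n in("top","side")]
    X=cv2.triangulatePoints(P[0],P[1],np.array(pt,float).reshape(2,1),np.array(ps,float).reshape(2,1))[:,0]
    return X[:3]/X[3]
def plane(n,p,z):
    V=C[n]["view"];R=V[:3,:3];o=-R.T@V[:3,3]
    d=R.T@np.linalg.solve(C[n]["K"],[*p,1.]); return o+d*(z-o[2])/d[2]
def proj(n,X):
    q=C[n]["K"]@(C[n]["view"]@[*X,1])[:3]; return q[:2]/q[2]
E
python3 - <<'E'
from h import *
np.set_printoptions(precision=4,suppress=True)
D=dict(tip=((347,189.5),(326.75,283.75)),barrel=((345.8,204.5),(306.5,284.5)),pl=((335,222.2),(284.75,276.7)),pr=((351.2,223.7),(284.75,293.8)),cardnear=((213.75,217.5),(268.4,149)),cardfar=((220.2,160),(327,148.6)))
for k,(a,b) in D.items():
    X=tri(a,b); z=.126 if 'card' in k else .032
    print(k,X,proj("top",X)-a,plane("top",a,z)[:2],plane("side",b,z)[:2])
E
```

```text
tip [ 0.6168 -0.1897  0.0287] [ 0.0103 -0.3051] [ 0.6154 -0.1891] [ 0.6168 -0.1919]
barrel [ 0.5747 -0.1848  0.0288] [-0.0029  0.199 ] [ 0.5749 -0.1843] [ 0.5737 -0.187 ]
pl [ 0.5303 -0.1546  0.0248] [ 0.0015 -0.659 ] [ 0.5279 -0.1536] [ 0.5311 -0.1596]
pr [ 0.5243 -0.198   0.0245] [-0.0005 -0.2967] [ 0.5228 -0.1968] [ 0.5242 -0.2029]
cardnear [0.5398 0.1575 0.1251] [ 0.0026 -0.539 ] [0.5384 0.1574] [0.5409 0.1565]
cardfar [0.6838 0.1401 0.122 ] [ 0.0048 -0.0859] [0.6826 0.1397] [0.6827 0.1355]
```

The clip has its tip at (.616,-.190), barrel at (.574,-.185) and heading about -7.3°. The card's near top corner is at (.5395,.157,.125), and it also heads about -7.3°. Heights and sizes agree with the text. I'll set out for a point above the clip's plates, (.535,-.180).

Emit:
{"name": "move_arm", "arguments": {
  "moves": [
    [[0,0,0,51.6,-30,0,0],[0,0,0,51.6,-30,0,0],[0,0,0,51.6,-30,0,0],[0,0,0,51.6,-30,0,0],[0,0,0,51.6,-30,0,0]]
  ],
  "grip_force": 25
}}

```text
clock: 0.72
eef_pos: [0.4319, -0.3243, 0.2392]
orientation: [-0.0, 0.977, 0.211, -0.0]
wrist_force: [1.3, -1.4, -0.2]
width: 0.0855
gripper_force: 0.0
```

Emit:
{"name": "move_arm", "arguments": {
  "moves": [
    [[0,0,0,51.6,-30,0,0],[0,0,0,51.6,-30,0,0],[0,0,0,51.6,-30,0,0],[0,0,10.5,0,0,25,0],[0,0,10.5,0,0,25,0]]
  ]
}}

```text
clock: 1.35
eef_pos: [0.5353, -0.1792, 0.1885]
orientation: [0.0, 1.0, 0.028, 0.0]
wrist_force: [0.2, -0.2, -0.2]
width: 0.0856
gripper_force: 0.0
```

Emit:
{"name": "move_arm", "arguments": {
  "moves": [
    [[0,0,10.5,0,0,25,0],[0,0,0,0,0,0,0]]
  ]
}}

```text
clock: 1.6
eef_pos: [0.5339, -0.1796, 0.1628]
orientation: [-0.001, 0.998, -0.062, -0.002]
wrist_force: [-0.5, -0.6, 0.9]
width: 0.0854
gripper_force: 0.0
```

Run:
```python
from h import *
t=r.snapshot("top");s=r.snapshot("side")
def g(i,x,y,w,h): return cv2.resize(np.clip(i[y:y+h,x:x+w]*1.6,0,255).astype('uint8'),(400,300),interpolation=cv2.INTER_CUBIC)
cv2.imwrite("pics/c2.png",np.hstack([g(t,300,165,100,75),g(s,245,220,120,90)]))
```

```text
(no output)
```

View pics/c2.png

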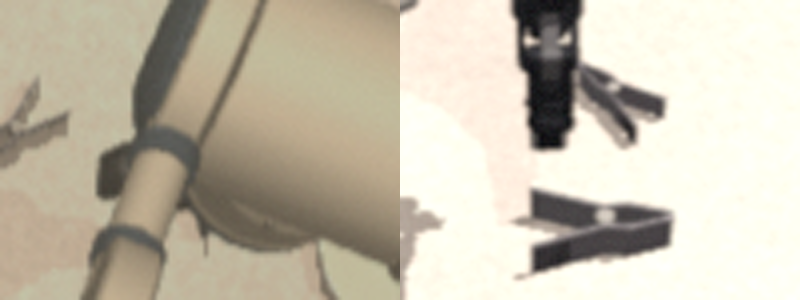

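The side view shows the fingers directly above the plate ends; the arm hides the clip in the top view. Descending.

Emit:
{"name": "move_arm", "arguments": {
  "moves": [
    [[0,0,0,1,0,45,0],[0,0,0,0,0,45,0],[0,0,0,0,0,40,0],[0,0,0,0,0,20,0],[0,0,0,0,0,0,0]]
  ]
}}

```text
clock: 2.33
eef_pos: [0.536, -0.1803, 0.0141]
orientation: [-0.0, 0.998, -0.06, -0.0]
wrist_force: [-0.2, 0.6, 0.4]
width: 0.0853
gripper_force: 0.0
```

Run:
```python
from h import *
s=r.snapshot("side"); print(r.tcp_to_tips, r.sense()["eef_pos"])
g=lambda i,x,y,w,h: cv2.resize(np.clip(i[y:y+h,x:x+w]*1.6,0,255).astype('uint8'),(800,600),interpolation=cv2.INTER_CUBIC)
cv2.imwrite("pics/c3.png",g(s,265,240,80,60))
```

```text
0.008 [ 0.5365045  -0.18052803  0.01506099]
```

View pics/c3.png

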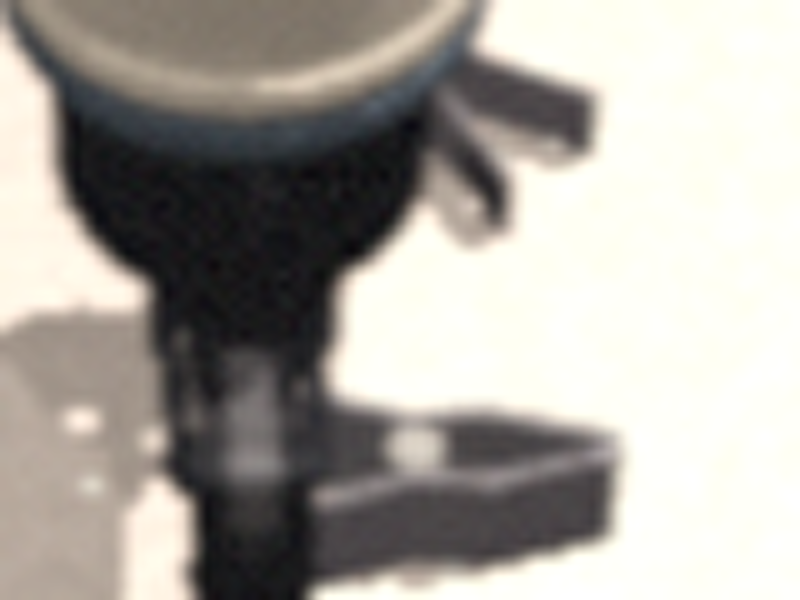

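The fingers straddle the plates near their free ends, with the pad's rear edge about level with the plate ends (px 285). I'll shift 2 mm back and close.

Emit:
{"name": "move_arm", "arguments": {
  "moves": [
    [[0,0,0,-2,0,0,0.2],[0,0,0,0,0,0,0.4],[0,0,0,0,0,0,0.6],[0,0,0,0,0,0,0.8],[0,0,0,0,0,0,1]]
  ],
  "grip_force": 30
}}

```text
clock: 3.0
eef_pos: [0.5346, -0.1802, 0.0153]
orientation: [0.0, 0.998, -0.062, 0.001]
wrist_force: [-1.1, 2.1, 12.2]
width: 0.0163
gripper_force: 29.6
```

Emit:
{"name": "move_arm", "arguments": {
  "moves": [
    [[0,0,0,0,0,0,1],[0,0,0,0,0,0,1],[0,0,0,0,0,0,1]]
  ]
}}

```text
clock: 3.38
eef_pos: [0.5346, -0.1802, 0.0153]
orientation: [0.0, 0.998, -0.062, 0.001]
wrist_force: [-1.2, 1.5, 11.2]
width: 0.0162
gripper_force: 29.6
```

Emit:
{"name": "move_arm", "arguments": {
  "moves": [
    [[0,0,0,0,0,-15,1],[0,0,0,0,0,-25,1],[0,0,0,0,0,-25,1],[0,0,0,0,0,0,1],[0,0,0,0,0,0,1]]
  ]
}}

```text
clock: 4.0
eef_pos: [0.5338, -0.1799, 0.0793]
orientation: [-0.0, 0.998, -0.062, 0.0]
wrist_force: [-1.2, 0.0, -0.5]
width: 0.0165
gripper_force: 29.8
```

Run:
```python
from h import *
s=r.snapshot("side");t=r.snapshot("top"); S=r.sense();print(S["eef_pos"],S["width"],S["wrist_force"])
g=lambda i,x,y,w,h: cv2.resize(np.clip(i[y:y+h,x:x+w]*1.6,0,255).astype('uint8'),(400,300),interpolation=cv2.INTER_CUBIC)
cv2.imwrite("pics/c4.png",np.hstack([g(t,310,160,80,60),g(s,270,205,80,60)]))
```

```text
[ 0.5335395  -0.17980643  0.07869815] 0.015961752939367756 [ 0.98444754 -0.00722097 -1.42033325]
```

View pics/c4.png

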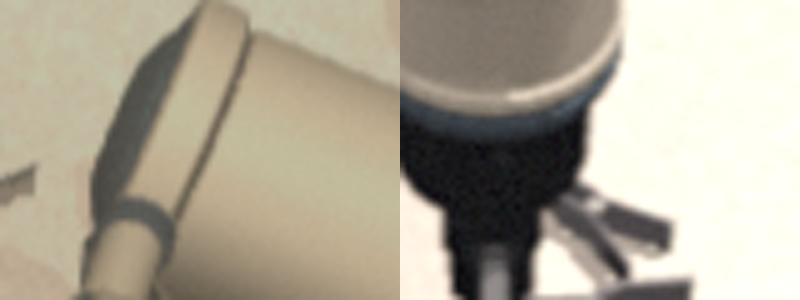

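The clip hangs in the grip with the jaws ahead, tip at side px (328,261). Moving to a staging point about 60 mm short of the card's edge.

Emit:
{"name": "move_arm", "arguments": {
  "moves": [
    [[0,0,0,-20,-25,0,1],[0,0,0,-40,-45,0,1],[0,0,0,-40,-45,0,1],[0,0,0,-20,-50,0,1],[0,0,0,-8,-50,0,1]]
  ]
}}

```text
clock: 4.72
eef_pos: [0.4319, 0.0506, 0.0788]
orientation: [0.0, 0.998, -0.062, -0.001]
wrist_force: [1.8, -1.0, 0.2]
width: 0.0161
gripper_force: 29.8
```

Emit:
{"name": "move_arm", "arguments": {
  "moves": [
    [[0,0,0,-4,-50,0,1],[0,0,0,-4,-45,0,1],[0,0,0,0,-26,0,1],[0,0,0,0,0,0,1],[0,0,0,0,0,0,1]]
  ]
}}

```text
clock: 5.35
eef_pos: [0.4401, 0.1698, 0.0789]
orientation: [0.0, 0.998, -0.062, -0.001]
wrist_force: [0.3, -0.4, -0.9]
width: 0.0163
gripper_force: 29.9
```

Run:
```python
from h import *
s=r.snapshot("side");t=r.snapshot("top"); S=r.sense();print(S["eef_pos"],S["orientation"],S["width"],S["wrist_force"])
cv2.imwrite("pics/side5.png",s);cv2.imwrite("pics/top5.png",t)
g=lambda i,x,y,w,h: cv2.resize(np.clip(i[y:y+h,x:x+w]*1.6,0,255).astype('uint8'),(400,600),interpolation=cv2.INTER_CUBIC)
cv2.imwrite("pics/c5.png",np.hstack([g(t,190,170,60,90),g(s,230,130,60,90)]))
```

```text
[0.44031762 0.16944023 0.07905195] [ 1.47402202e-04  9.98050362e-01 -6.24124307e-02 -3.75931919e-04] 0.016043647766229765 [-0.14452514 -0.35387768 -0.01796163]
```

View pics/c5.png

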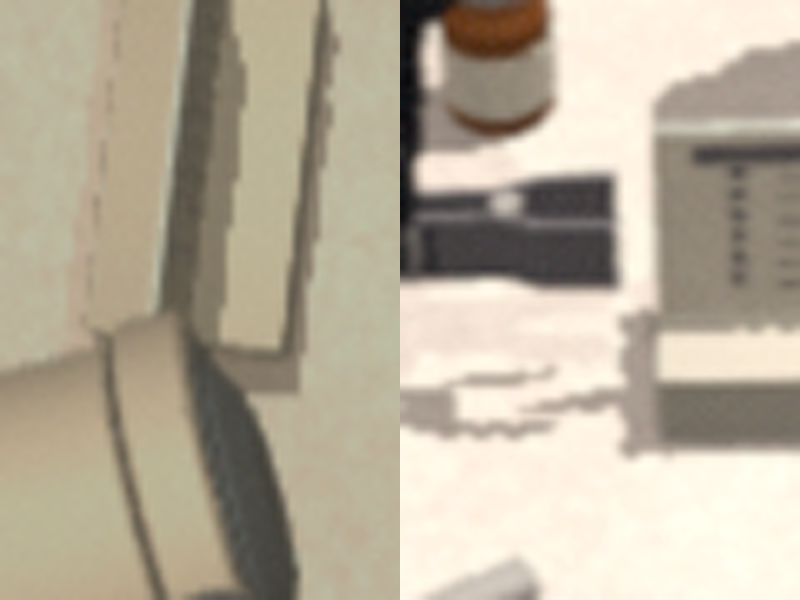

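Side view: near jaw tip top (262,163), far jaw tip top (262,156), barrel top (246,160.5), card edge top (268,149.5). The clip is level, gaping and heading at the card. The arm hides it in the top view, so I'll intersect side rays with the tool's own mid-plane.

Run:
```python
from h import *
np.set_printoptions(precision=4,suppress=True)
S=r.sense();p=S["eef_pos"];a=-2*np.arctan(.06241/.99805)
ux=np.array([np.cos(a),np.sin(a)]);uy=np.array([-ux[1],ux[0]])
E=np.array([.5395,.157])
V=C["side"]["view"];R=V[:3,:3];o=-R.T@V[:3,3]
def onmid(px,off):  # ray onto vertical plane lateral=off of tool mid-plane
    d=R.T@np.linalg.solve(C["side"]["K"],[*px,1.]); n=np.array([*uy,0])
    k=(np.dot(n,[*p[:2],0])+off-n@o)/(n@d); X=o+k*d; return X,(X[:2]-p[:2])@ux
print("heading",np.degrees(a),"edge ahead/left of tcp",(E-p[:2])@ux,(E-p[:2])@uy)
for n,px,off in(("barreltop",(245.75,160.45),0),("Rtop",(262.25,163.3),-.0125),("Rbot",(262.2,173.2),-.0125),("Ltop",(261.8,156.4),.0125)): print(n,*onmid(px,off))
for z in(.126,.081,.036): print(z,proj("side",[*E,z]))
```

```text
heading -7.156314244943845 edge ahead/left of tcp 0.0999595137002688 1.2499698763960609e-05
barreltop [0.484  0.164  0.0903] 0.04401673645456174
Rtop [0.5232 0.1464 0.0908] 0.08514405691257936
Rbot [0.522  0.1466 0.0575] 0.0839317346628666
Ltop [0.5253 0.1714 0.0916] 0.08410704320365851
0.126 [267.8267 148.9378]
0.081 [268.2677 162.7601]
0.036 [268.6865 175.8873]
```

Clip height centre is about .0745, so I'll raise it 6 mm. The edge is 100 mm ahead of the TCP with no lateral offset, and the barrel is about 44 mm ahead, so contact should come after about 50 mm of advance.

Emit:
{"name": "move_arm", "arguments": {
  "moves": [
    [[0,0,0,0,0,-6,1],[0,0,0,10,0,0,1],[0,0,0,10,0,0,1],[0,0,0,10,0,0,1],[0,0,0,0,0,0,1]]
  ]
}}

```text
clock: 6.08
eef_pos: [0.4713, 0.1664, 0.0852]
orientation: [-0.0, 0.998, -0.062, 0.0]
wrist_force: [0.3, -1.0, -0.8]
width: 0.0162
gripper_force: 29.9
```

Emit:
{"name": "move_arm", "arguments": {
  "moves": [
    [[0,0,0,5,0,0,1],[0,0,0,5,0,0,1],[0,0,0,3,0,0,1],[0,0,0,0,0,0,1],[0,0,0,0,0,0,1]]
  ]
}}

```text
clock: 6.7
eef_pos: [0.4831, 0.1649, 0.0853]
orientation: [0.0, 0.998, -0.062, -0.0]
wrist_force: [-0.3, 0.1, -0.4]
width: 0.0163
gripper_force: 29.9
```

Run:
```python
from h import *
s=r.snapshot("side");t=r.snapshot("top"); S=r.sense();print(S["eef_pos"],S["width"],S["wrist_force"])
g=lambda i,x,y,w,h: cv2.resize(np.clip(i[y:y+h,x:x+w]*1.6,0,255).astype('uint8'),(400,600),interpolation=cv2.INTER_CUBIC)
cv2.imwrite("pics/c6.png",np.hstack([g(t,190,170,60,90),g(s,240,130,40,60)]))
```

```text
[0.48306347 0.16494145 0.08528375] 0.01655756741121904 [-0.636643   -0.09193702 -0.37799048]
```

View pics/c6.png

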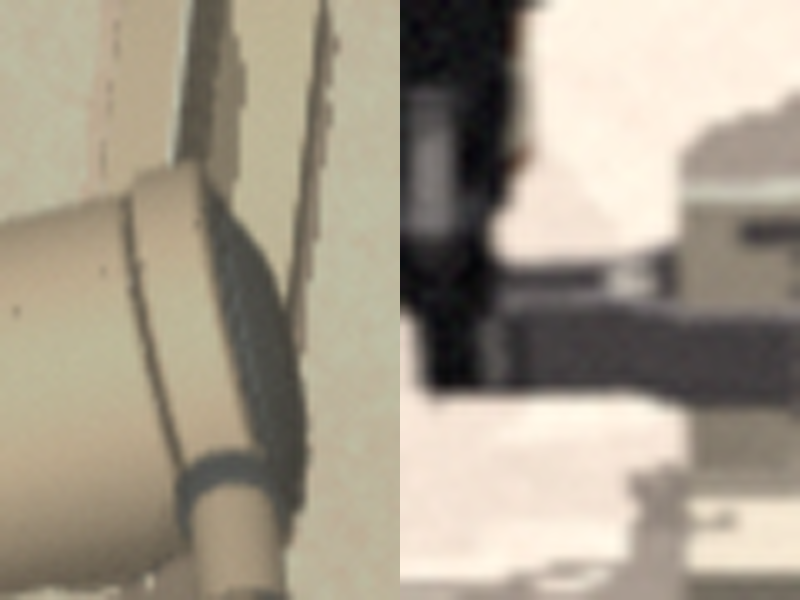

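The card now sits between the jaws, with the far jaw hidden behind it and the near jaw in front. The barrel (side px 263) is about 5 px, or 12 mm, short of the edge (px 268), so about 6 mm remain. I'll creep forward and watch the force.

Emit:
{"name": "move_arm", "arguments": {
  "moves": [
    [[0,0,0,1,0,0,1],[0,0,0,1,0,0,1],[0,0,0,1,0,0,1],[0,0,0,0.5,0,0,1],[0,0,0,0,0,0,1]]
  ]
}}

```text
clock: 7.42
eef_pos: [0.4868, 0.1645, 0.0853]
orientation: [-0.0, 0.998, -0.062, 0.0]
wrist_force: [-0.4, -0.2, -0.5]
width: 0.0161
gripper_force: 29.9
```

Emit:
{"name": "move_arm", "arguments": {
  "moves": [
    [[0,0,0,0.5,0,0,1],[0,0,0,0.5,0,0,1],[0,0,0,0,0,0,1]]
  ]
}}

```text
clock: 7.8
eef_pos: [0.4877, 0.1644, 0.0853]
orientation: [-0.0, 0.998, -0.062, 0.0]
wrist_force: [0.2, -0.3, -0.6]
width: 0.0163
gripper_force: 29.9
```

Emit:
{"name": "move_arm", "arguments": {
  "moves": [
    [[0,0,0,0.5,0,0,1],[0,0,0,0,0,0,1]]
  ]
}}

```text
clock: 8.05
eef_pos: [0.4883, 0.1643, 0.0853]
orientation: [-0.0, 0.998, -0.062, 0.0]
wrist_force: [-0.6, 0.1, -1.0]
width: 0.0166
gripper_force: 29.9
```

Emit:
{"name": "move_arm", "arguments": {
  "moves": [
    [[0,0,0,0.5,0,0,1],[0,0,0,0,0,0,1]]
  ]
}}

```text
clock: 8.3
eef_pos: [0.4887, 0.1643, 0.0853]
orientation: [-0.0, 0.998, -0.062, -0.0]
wrist_force: [-0.2, 0.2, -1.1]
width: 0.0165
gripper_force: 29.9
```

Emit:
{"name": "move_arm", "arguments": {
  "moves": [
    [[0,0,0,0.5,0,0,1],[0,0,0,0,0,0,1]]
  ]
}}

```text
clock: 8.55
eef_pos: [0.4889, 0.1642, 0.0852]
orientation: [0.0, 0.998, -0.062, -0.0]
wrist_force: [-3.7, -0.3, 0.4]
width: 0.0161
gripper_force: 30.0
```

Emit:
{"name": "move_arm", "arguments": {
  "moves": [
    [[0,0,0,0.5,0,0,1],[0,0,0,0,0,0,1]]
  ]
}}

```text
clock: 8.8
eef_pos: [0.489, 0.1641, 0.0851]
orientation: [0.0, 0.998, -0.062, -0.001]
wrist_force: [-5.2, 1.0, -0.0]
width: 0.0163
gripper_force: 30.2
```

Contact: the force rose to about 4–5 N after 49 mm of advance, against a predicted 50. I'll ease off half a millimetre and take a last look.

Emit:
{"name": "move_arm", "arguments": {
  "moves": [
    [[0,0,0,-0.5,0,0,1],[0,0,0,0,0,0,1],[0,0,0,0,0,0,1]]
  ]
}}

```text
clock: 9.18
eef_pos: [0.489, 0.1641, 0.0852]
orientation: [0.0, 0.998, -0.062, -0.0]
wrist_force: [-3.7, -0.5, -0.3]
width: 0.0159
gripper_force: 29.9
```

Run:
```python
from h import *
s=r.snapshot("side"); S=r.sense();print(S["eef_pos"],S["width"],S["wrist_force"],S["clock"])
cv2.imwrite("pics/c7.png",cv2.resize(np.clip(s[130:190,230:310]*1.6,0,255).astype('uint8'),(800,600),interpolation=cv2.INTER_CUBIC))
```

```text
[0.4889985  0.16414522 0.08520944] 0.016055018141559154 [-5.16095941  0.16387859 -0.47179176] 9.225
```

View pics/c7.png

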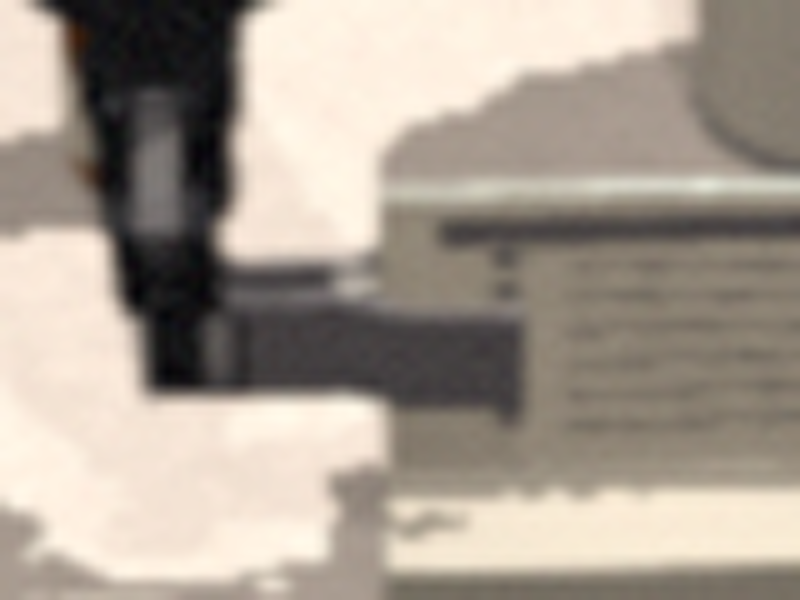

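The barrel (px 265) sits against the card's edge (px 268.5, unmoved). The jaws straddle the card, level and about half-way up. Handing in.

```bash
python3 -c "
from rig import r
print(r.close_job())"
```

```text
the job is handed in; nothing more can be done
None
```

I handed the job in with the clip held squeezed open and level, one jaw on each side of the card about half-way up, and its barrel resting on the card's near edge with 4–5 N; the stand showed no visible shift, and the judge's result was not shown.

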